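Turn the printed drill guide over on the UV curing plate and restart the timer

TASK

The first side of the printed drill guide on the UV curing unit is done: pick up the spatula and, with its blade slid under between the sleeves, turn the guide over so that it lies flat on the dark curing plate, sleeves up; keep it low, within about 12 cm of the plate, and never let gripper or arm touch it. Then lay the spatula back in its rest as it was and turn the timer's wing knob clockwise, past the carry handle close beside it, fully to its stop. Leave the other things on the bench where they are.

Things in the scene. Friction and masses are not known exactly. Their poses are not given: they have to be found in the camera images.
- guide: drill guide, tan resin, ~70 g: square plate 90 x 90 x 5 mm with four round sleeves 12 mm across standing 12 mm out of one face, at x, y = +/-30 mm (48 mm free between rows, both ways). Origin mid-plate; x, y along the edges; +z out of the smooth face, sleeves on -z. Starts standing on its sleeves, origin 14.5 mm above the curing plate; turned over, on its smooth face, origin 2.5 mm above it
- spatula: spatula, ~180 g, balances near x = 45 mm. Origin on the handle's axis, mid-handle; +x to the blade, +z up. Straight black 8-sided handle 20 mm across flats (flats face up, down, sideways and at 45 degrees), x = -60 to 60 mm; steel neck 8 mm thick on the same axis to x = 103, then sloping down to the blade at x = 124. Starts level in its rest, axis 60 mm above the bench
- blade_centre (a point): middle of the upper face of the spatula's flat steel blade, at x = 178, y = 0, z = -34 mm of the spatula. Blade from x = 120 to 230 mm, 40 mm wide along y, 2 mm thick (z = -36 to -34), parallel to the handle
- spatula_rest: fixed aluminium rest, origin on the bench. The spatula lies in it with origin above the rest's origin (60 mm up) and x along the rest's x. Two upright V cradles, arms at 45 degrees, 6 mm thick along x: under the handle at x = -45 (42 mm wide, top 65 mm above bench) and under the neck at x = 85 (42 mm wide, top 73 mm). Foot 200 x 60 x 6 mm centred at x = 20
- curing_unit: white UV curing unit, fixed; origin on the bench under the centre of its dark curing plate. Housing 56 mm high, x = -125 to 145, y = -210 to 125 mm. Strip lamp along the back: x = 137 to 200, |y| < 120 mm, up to 150 mm above the bench. Timer knob and carry handle on the housing's -y side
- plate_centre (a point): centre of the top face of the flat dark steel curing plate, 240 (x) x 220 (y) mm, no rim, 60 mm above the bench; axes as the curing unit's
- timer_knob (a joint): black wing knob of the timer, upright axis. 0 = start of scale, grows clockwise seen from above, stop at 1.45 rad; starts at 0 to 0.3; friction about 0.03 N m, stays where left. The straight bar of its two wings points at angle (unit's yaw - 0.785 - joint value) about world z
- wing_grip (a point): on the knob's axis at mid-height of its wings, 76.5 mm above the bench, at x = -30, y = -160 mm of the curing unit. Wings 43 mm tip to tip, 9 mm thick, 67 to 86.5 mm above the bench (housing top 56)
- carry_handle (a point): middle of the carry handle's bar on the curing unit, 8 mm thick, 110 mm long along the unit's x, top 86 mm above the bench; its axis is 36 mm from the knob's axis, so the wing tips pass it by 10 mm
- wash_bottle: bystander: white bottle, 60 mm across, 170 mm tall; origin under its base
- sleeve_jar: bystander: glass jar, 52 mm across, 60 mm tall; origin under its base
- gallipot: bystander: steel bowl, 70 mm across, 28 mm tall; origin under its base
- forceps: bystander: steel forceps 130 mm long, lying flat, 7 mm high
- caliper: bystander: steel caliper 150 mm long, lying flat, 8 mm high
- scalpel_handle: bystander: steel scalpel handle 130 mm long, lying flat, 5 mm high
Things that resemble listed ones, but are neither listed nor needed, are in the scene too. Of the things that look like the guide, the largest one is meant.

How it is judged (in metres and radians):
On the way, in this order (a step that is already met when the one before it is completed fails the run):
1. the guide is lifted off the curing plate by the spatula (z of guide in the frame of plate_centre above 0.025 m and contact force between spatula and guide above 0.05 N), for 0.05 s.
2. the guide is turned over: it lies flat on the curing plate, sleeves up (angle between guide's own z axis and vertical above 3 rad and z of guide in the frame of plate_centre between -0.002 and 0.008 m), for 0.2 s.
3. the timer knob is turned clockwise to its stop (value of joint timer_knob above 1.33 rad), for 0.1 s.
At the end, for the whole second after the job is handed in: guide at rest flat (8 degrees) on the curing plate, sleeves up, centre within 85 mm (x), 75 mm (y) of the plate's centre; spatula at rest in both cradles, blade end as before, within 25 mm and 7 degrees of the rest's origin and axis; timer knob at 1.33 rad or more (all of step 2 and x of guide in the frame of plate_centre between -0.085 and 0.085 m and y of guide in the frame of plate_centre between -0.075 and 0.075 m and linear speed of each of guide, spatula below 0.02 m/s and horizontal distance between spatula and spatula_rest below 0.025 m and height (world z) of spatula between 0.052 and 0.072 m and angle between the x axis of spatula and the x axis of spatula_rest, either way round below 0.12 rad and x of blade_centre in the frame of spatula_rest above 0 m and value of joint timer_knob above 1.33 rad); the robot touches nothing.
It fails at once if the gripper or the arm touches the guide (contact force between any of the fingers, the arm and guide above 0.3 N).
It fails at once if the guide is raised more than 130 mm above the curing plate (z of guide in the frame of plate_centre above 0.13 m).
It fails at once if the guide falls off the curing unit (height (world z) of guide below 0.055 m).
It fails at once if a bystander is pushed away by more than 30 mm (distance of any of wash_bottle, sleeve_jar, gallipot, forceps, caliper, scalpel_handle from where it was at the start of the episode above 0.03 m).
It also fails if it takes over 62 s, if anything falls off the work surface, if the arm or the gripper's body presses on something with over 40 N, if the wrist force passes 120 N, or if a joint passes its speed limit or range.

ROBOT

A 7-joint arm with a two-finger parallel gripper is mounted at the origin on the work surface. World frame = base frame: x ahead of the robot, y to its left, z up, the work surface at z = 0. Lengths are in mm, angles in rad, forces in N, time in s.
With the tool pointing down it reaches from about 400 to 875 mm from the base axis. Payload 6.5 kg.
Tool frame: the origin (TCP) lies at the very end of the fingers, on their centre line; the grasp point (between the pads) lies 19 mm behind it (arm.grip_depth is the distance from the TCP to the grasp point, in mm); z points along the fingers, y is the line along which they close (so a half turn about z gives the same grasp; the last joint's range is limited). The gripper opens to 88 mm and grips with 3 to 60 N. Pads are 18 mm wide; open, the fingers measure 123 mm over their backs; the gripper's body (75 mm by 187 mm) begins 45 mm behind the grasp point.
Start: joints at [1.217, 0.536, -0.004, 1.538, 0.003, 1.067, -0.071], TCP at [184.494, -623.259, 238.716] pointing down, gripper open.
Joint ranges: [-2.7, 2.7], [-0.37, 2.16], [-1.27, 1.26], [0.24, 2.4], [-1.31, 4.45], [0.19, 1.91], [-2.76, 2.76]. Speed limits (rad/s): [2.39, 2.39, 3.14, 3.14, 3.14, 3.14, 3.14].

INTERFACE

Orientations are given as a unit quaternion [w, x, y, z].
In Python, from plant import arm, cams gives the robot as it stands. The module is installed in compiled form; this text tells all that it offers.
- The arm moves only by the tool drive_tool, never from a script. Its argument "commands" is a list that holds one entry, the list of rows, each a list of 4 numbers: the shift along the world's x, y, z in cm, then the turn about the world's z in degrees. In form: [[[x, y, z, spin], ...]]. A call has 1 to 5 rows; each row shifts and turns the commanded pose from where the row before left it; what a row does not reach is not made up. A row lasts 1/8 s, in which the tool goes at most 62.5 mm and 10.7 degrees, less where a joint would pass 70% of its speed; a pose out of reach is approached as far as the arm can. A call with a gripper value outside its range is refused whole. "jaw" is the finger opening in cm, from 0 to 8.81, set as the call begins (left out, the last holds). The fingers move at their own pace and stop on an object; the grip force is fixed at half the most. Time passes only in rows, so rows that do not move let the fingers close. It gives the time, the measured TCP pose, the force, the opening and the grip force at its end, in the units of the state.
- arm.sense(): the state, without advancing time (a new reading comes with each control period).
- cams.snapshot(name): name is "scene" or "top" or "wrist"; returns the picture (420x560x3 uint8, red, green, blue); there is no depth.
- cams.camera_model(name): a dict with "camera_matrix" (3x3 intrinsics, pixels), "view" (4x4, takes a point from world to camera coordinates). Camera axes: x right, y down, z forward; pixel columns grow to the right and rows downward; lengths in mm; the calibration is good to about 2 mm. A picture is of the moment at which its call begins: read the wrist's pose just before it. camera_model takes no time and is no camera call; for the wrist camera it gives the pose at the moment of the call.
- arm.finish_job(): hands the job in; it is judged then, once.
The state is a dict: "time_s": time; "qpos": joint angles; "dq": joint speeds; "joint_torque": joint torques, N m; "tool_pos": TCP position; "eef_rot": TCP orientation; "wrist_force": force on the tool from outside, world axes, zero at the start; "wrist_torque": the same for the moment, N m; "gripper_width": finger opening in mm; "grasp_force": force on a finger pad.
Only numpy, scipy, OpenCV 4.12 (cv2) and the standard library are available. Lean on these libraries where they do the work, as an engineer would, in place of code of your own. Each camera call takes 0.05 s, during which the arm holds its last target. There are 200 camera calls.

## Working session

There is one attempt and no reset: what is moved stays moved. The work goes in short steps, Python scripts to look and compute and a tool call to move; the robot and the scene stay as the last step left them, time stands still between calls to the robot, and variables do not carry over. Pictures are saved under pics/ and viewed, at most 10 in all, crops included, and the job is handed in when it is done.

Besides the shell and the picture viewer there is one more tool, called after "Request:" as name(argument=value, ...) on one line, values as JSON. drive_tool: Moves the arm, as the interface text tells. Its arguments: {"type":"object","properties":{"commands":{"type":"array"},"jaw":{"type":"number"}},"required":["commands"]}

```bash
mkdir -p pics; cat > h.py <<'E'
import numpy as np, cv2
from plant import arm, cams
def snap(name,fn,crop=None,scale=1):
    m=cams.camera_model(name); im=cams.snapshot(name)[:,:,::-1]
    np.savez('pics/'+fn+'.npz',K=m['camera_matrix'],V=m['view']); cv2.imwrite('pics/'+fn+'_raw.png',im)
    return im
def load(fn):
    d=np.load('pics/'+fn+'.npz'); return np.array(d['K']),np.array(d['V'])
def px2w(fn,uv,z):
    K,V=load(fn); R=V[:3,:3]; t=V[:3,3]; c=-R.T@t
    d=R.T@np.linalg.inv(K)@np.array([uv[0],uv[1],1.]); return c+d*(z-c[2])/d[2]
def w2px(fn,p):
    K,V=load(fn); q=K@(V[:3,:3]@np.array(p,float)+V[:3,3]); return q[:2]/q[2]
E
python3 - <<'E'
from h import *
a=snap('scene','s0'); b=snap('top','t0')
cv2.imwrite('pics/v1.png',cv2.resize(a,(800,600),interpolation=cv2.INTER_CUBIC));cv2.imwrite('pics/v2.png',cv2.resize(b,(800,600),interpolation=cv2.INTER_CUBIC))
for f in('s0','t0'):
    K,V=load(f); print(K.round(1).tolist(), (-V[:3,:3].T@V[:3,3]).round(0), V[:3,:3].round(2).tolist())
print(arm.sense())
E
```

```text
[[390.9, 0.0, 276.2], [0.0, 390.9, 204.1], [0.0, 0.0, 1.0]] [1072.  184.  685.] [[-0.41, 0.91, 0.02], [0.65, 0.31, -0.69], [-0.64, -0.27, -0.72]]
[[506.1, 0.0, 278.6], [0.0, 506.1, 220.9], [0.0, 0.0, 1.0]] [ 468.  -50. 1210.] [[0.02, -1.0, -0.0], [-1.0, -0.02, -0.04], [0.04, 0.0, -1.0]]
{'time_s': 0.1, 'qpos': array([ 1.21682885,  0.53709891, -0.00443092,  1.53871337,  0.00257603,
        1.06732637, -0.07121184]), 'dq': array([ 0.0012101 , -0.00160036, -0.00112644, -0.00346189,  0.00066824,
       -0.0007425 ,  0.00047748]), 'joint_torque': array([ 2.67993390e-03, -5.72080743e+01,  9.94037837e-01, -2.52232897e+01,
       -5.61541237e-02,  1.34757542e-02,  9.44538783e-06]), 'tool_pos': array([ 184.31673976, -622.76127411,  237.94501953]), 'eef_rot': array([-7.53724680e-04,  9.89663310e-01,  1.43408299e-01, -1.58241319e-04]), 'wrist_force': array([-0.25480365,  0.09116109, -0.07008749]), 'wrist_torque': array([ 0.04568988, -0.01731673, -0.03382515]), 'grasp_force': 0.0, 'gripper_width': 88.01847027547083}
```

View pics/v1.png

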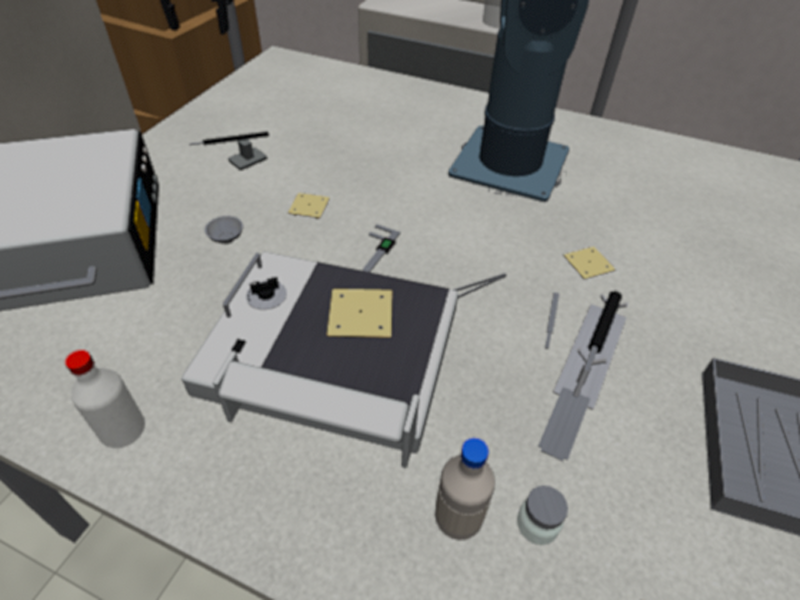

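View pics/v2.png

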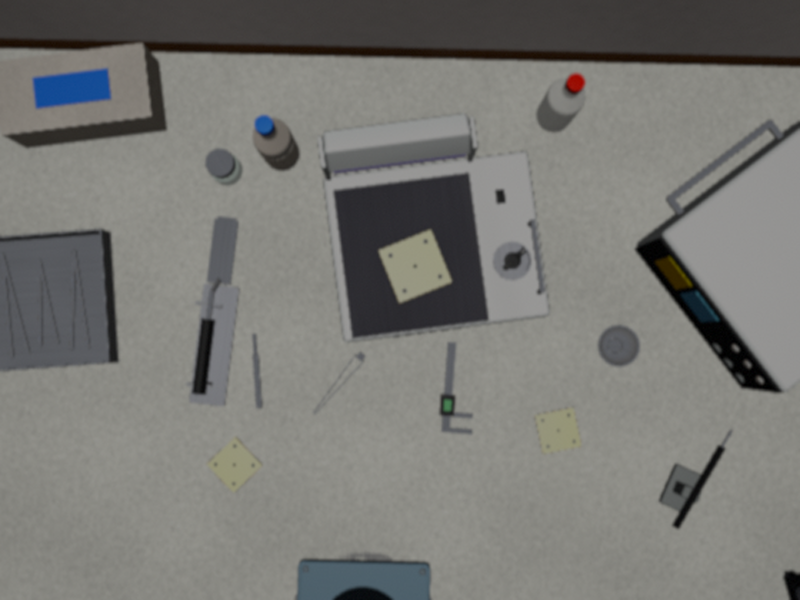

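```bash
python3 - <<'E'
from h import *
s=1/1.42857
def P(u,v,z): return px2w('t0',(u*s,v*s),z)[:2].round(0)
print('plate',[P(*c,60) for c in[(335,187),(470,173),(488,320),(352,337)]],sum(P(*c,60) for c in[(335,187),(470,173),(488,320),(352,337)])/4)
print('guide',[P(*c,77) for c in[(379,250),(431,230),(452,283),(400,303)]],P(415,266,77))
print('handle',P(211,320,70),P(200,393,70),'blade tip',P(227,218,26),'foot',[P(*c,6) for c in[(208,283),(238,287),(225,405),(191,402)]])
print('knob',P(513,260,86),'ch',P(533,222,86),P(542,292,86))
print('objs',P(258,370,3),P(360,357,3),P(317,410,3),P(450,345,5),P(270,135,100),P(222,165,30),'lamp',P(325,170,150),P(474,155,150),P(322,140,150),P(468,117,150))
im=cv2.imread('pics/t0_raw.png')
c=cv2.resize(im[140:300,120:390],None,fx=2.96,fy=2.96,interpolation=cv2.INTER_CUBIC); cv2.imwrite('pics/v3.png',c)
E
```

```text
plate [array([714.,  58.]), array([ 742., -157.]), array([ 507., -191.]), array([474.,  25.])] [609.25 -66.25]
guide [array([612., -15.]), array([646., -96.]), array([ 563., -131.]), array([529., -50.])] [588. -72.]
handle [496. 247.] [380. 261.] blade tip [665. 238.] foot [array([559., 271.]), array([553., 221.]), array([357., 236.]), array([360., 293.])]
knob [ 600. -225.] ch [ 661. -255.] [ 551. -271.]
objs [416. 184.] [442.  14.] [352.  83.] [ 465. -135.] [784. 158.] [752. 248.] lamp [720.  65.] [ 747. -154.] [764.  71.] [ 804. -144.]
```

View pics/v3.png

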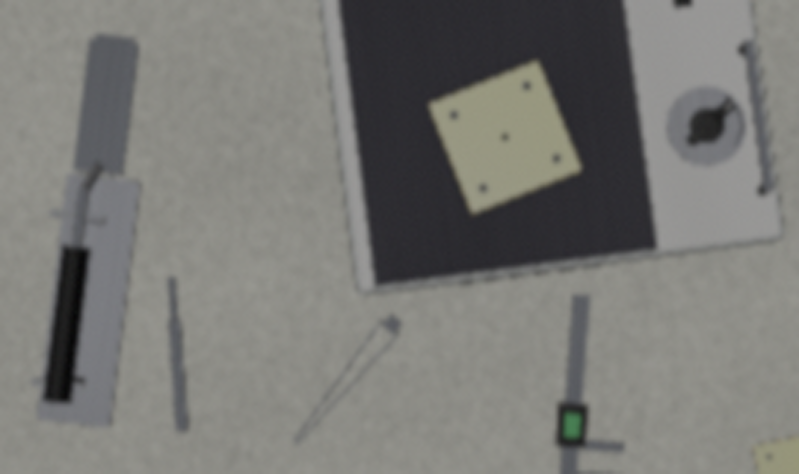

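Request:
drive_tool(commands=[[[3.3,4.7,0,-1.3],[3.3,4.7,0,-1.3],[3.3,4.7,0,-1.3],[3.3,4.7,0,-1.3],[3.3,4.7,0,-1.3]]], jaw=6)

```text
time_s: 0.72
tool_pos: [350.2, -386.5, 238.6]
eef_rot: [-0.0, 0.996, 0.087, -0.0]
wrist_force: [0.8, 0.6, 0.1]
gripper_width: 60.1
grasp_force: 0.0
```

Request:
drive_tool(commands=[[[3.3,4.7,0,-1.3],[3.3,4.7,0,-1.3],[3.3,4.7,0,-1.3],[0.4,5.5,-0.5,-1.3],[0.4,5.5,-0.5,-1.3]]])

```text
time_s: 1.35
tool_pos: [456.5, -135.4, 228.4]
eef_rot: [-0.0, 1.0, 0.03, -0.0]
wrist_force: [0.7, -0.1, -0.3]
gripper_width: 59.8
grasp_force: 0.0
```

Request:
drive_tool(commands=[[[0.4,5.5,-0.5,-1.3],[0.4,5.5,-0.5,-1.3],[0.4,5.5,-0.5,-1.3],[0.4,5.5,-0.5,-1.3],[0.4,5.5,-0.5,-1.3]]])

```text
time_s: 1.98
tool_pos: [476.3, 139.3, 203.5]
eef_rot: [0.0, 1.0, -0.027, -0.0]
wrist_force: [1.5, 0.4, 0.1]
gripper_width: 60.1
grasp_force: 0.0
```

Request:
drive_tool(commands=[[[0.3,5.5,-0.5,-1.3],[0.3,5.5,-0.5,-1],[0,0,0,0]]])

```text
time_s: 2.35
tool_pos: [481.0, 252.9, 193.2]
eef_rot: [-0.001, 0.999, -0.043, -0.001]
wrist_force: [-0.6, -0.9, -0.4]
gripper_width: 60.1
grasp_force: 0.0
```

```bash
python3 - <<'E'
from h import *
b=snap('wrist','w1'); cv2.imwrite('pics/v4.png',b)
K,V=load('w1');print(K.round(1).tolist(),(-V[:3,:3].T@V[:3,3]).round(0),V[:3,:3].round(2).tolist())
# predicted pixels
import math
y=math.radians(-5)
for d,z in((-60,70),(60,70),(178,26),(230,26)): print(d,w2px('w1',(438+d*math.cos(y),254+d*math.sin(y),z)).round(0))
E
```

```text
[[303.7, 0.0, 278.9], [0.0, 303.7, 211.6], [0.0, 0.0, 1.0]] [552. 247. 338.] [[-0.08, -1.0, -0.0], [-0.96, 0.08, 0.28], [-0.28, 0.03, -0.96]]
-60 [282. 303.]
60 [283. 186.]
178 [283.  51.]
230 [284. -14.]
```

View pics/v4.png

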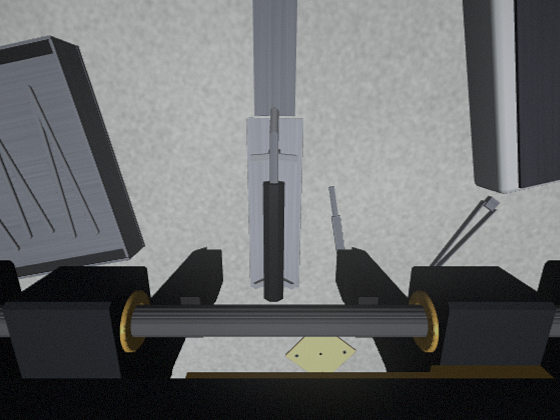

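```bash
python3 - <<'E'
from h import *
im=cv2.imread('pics/w1_raw.png').sum(2).astype(float)
for r in (200,230,260): 
    x=np.where(im[r,245:300]<150)[0]+245; print(r,x.min(),x.max())
for uv,z in(((273.5,182),70),((273.5,300),70),((274.5,110),64)): print(px2w('w1',uv,z).round(1))
print(arm.sense()['tool_pos'])
E
```

```text
200 264 283
230 264 282
260 264 282
[502.2 256.8  70. ]
[382.7 267.5  70. ]
[563.2 250.6  64. ]
[481.55199176 249.52725562 193.11330146]
```

Request:
drive_tool(commands=[[[0.5,0.9,-3.0,0],[0,0,-4.0,0],[0,0,-4.0,0],[0,0,-3.0,0],[0,0,-1.2,0]]])

```text
time_s: 3.02
tool_pos: [486.9, 254.2, 40.2]
eef_rot: [0.001, 0.999, -0.047, -0.001]
wrist_force: [0.5, -0.4, 0.6]
gripper_width: 59.7
grasp_force: 0.0
```

Request:
drive_tool(commands=[[[0,0,0,0],[0,0,0,0],[0,0,0,0],[0,0,0,0]]], jaw=1)

```text
time_s: 3.52
tool_pos: [487.9, 256.9, 42.4]
eef_rot: [-0.0, 0.999, -0.046, 0.0]
wrist_force: [-0.2, 1.5, 0.3]
gripper_width: 21.9
grasp_force: 0.0
```

Request:
drive_tool(commands=[[[0,0,0,0],[0,0,1.0,0],[0,0,3,0],[0,0,4,0],[0,0,3,0]]])

```text
time_s: 4.15
tool_pos: [487.5, 256.4, 153.5]
eef_rot: [0.0, 0.999, -0.046, 0.0]
wrist_force: [0.4, 0.7, -2.2]
gripper_width: 19.0
grasp_force: 30.0
```

Request:
drive_tool(commands=[[[-0.9,-4,0,2.8],[-0.9,-4.2,0,2.8],[-0.9,-4.2,0,2.8],[-0.9,-4.2,0,2.8],[-0.9,-4.2,0,2.8]]])

```text
time_s: 4.78
tool_pos: [441.7, 47.0, 152.0]
eef_rot: [0.0, 0.997, 0.076, -0.0]
wrist_force: [0.9, -0.0, -1.9]
gripper_width: 19.5
grasp_force: 30.0
```

Request:
drive_tool(commands=[[[-0.9,-4.2,0,2.8],[-0.9,-4.2,0,2.8],[-1,-4.2,0,2.8],[-1,-4,0,2.8],[-1,-4,0,2.8]]])

```text
time_s: 5.4
tool_pos: [393.5, -158.7, 152.1]
eef_rot: [0.0, 0.98, 0.197, -0.0]
wrist_force: [0.2, -0.2, -2.0]
gripper_width: 19.5
grasp_force: 30.0
```

Request:
drive_tool(commands=[[[0,0,0,0],[0,0,0,0]]])

```text
time_s: 5.65
tool_pos: [394.3, -156.8, 151.9]
eef_rot: [-0.0, 0.981, 0.197, -0.0]
wrist_force: [-0.9, -0.4, -1.2]
gripper_width: 19.3
grasp_force: 30.0
```

```bash
python3 - <<'E'
from h import *
print(arm.sense()['tool_pos'],arm.sense()['qpos'].round(2))
b=snap('wrist','w2'); cv2.imwrite('pics/v5.png',b)
t=snap('top','t2')
E
```

```text
[ 394.33507    -156.83426017  151.91465868] [ 0.57  0.32 -0.34  2.16  0.17  0.68 -1.06]
```

View pics/v5.png

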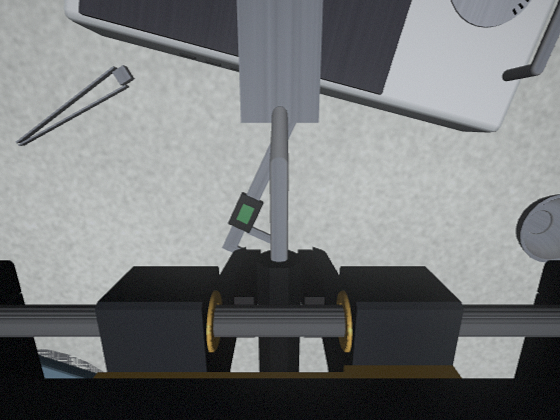

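```bash
python3 - <<'E'
from h import *
im=cv2.imread('pics/t0_raw.png')
hsv=cv2.cvtColor(im,cv2.COLOR_BGR2HSV)
print(im[186,290],im[150,250])
b=im.astype(int)
m=((b[:,:,2]-b[:,:,0]>18)&(b[:,:,2]>110)).astype(np.uint8); m=cv2.morphologyEx(m,cv2.MORPH_CLOSE,np.ones((5,5)))
m[:140]=0;m[230:]=0
cs,_=cv2.findContours(m,0,1); c=max(cs,key=cv2.contourArea)
W=np.array([px2w('t0',p[0],76.)[:2] for p in c],np.float32); r=cv2.minAreaRect(W); print('guide',r)
d=(b.sum(2)<170).astype(np.uint8); d[:,:225]=0;d[:,352:]=0; d[:115]=0;d[245:]=0
d=cv2.morphologyEx(d|m,cv2.MORPH_CLOSE,np.ones((7,7)))
cs,_=cv2.findContours(d,0,1); c=max(cs,key=cv2.contourArea)
W=np.array([px2w('t0',p[0],60.)[:2] for p in c],np.float32); print('plate',cv2.minAreaRect(W))
t=cv2.imread('pics/t2_raw.png'); cv2.imwrite('pics/v6.png',cv2.resize(t[100:280,180:420],None,fx=3.2,fy=3.2,interpolation=cv2.INTER_CUBIC))
E
```

```text
[ 92 106 106] [47 42 42]
guide ((589.1048583984375, -71.55155944824219), (89.19278717041016, 89.32636260986328), 23.21766471862793)
plate ((607.9274291992188, -64.78813171386719), (233.32830810546875, 212.9138641357422), 8.848209381103516)
```

View pics/v6.png

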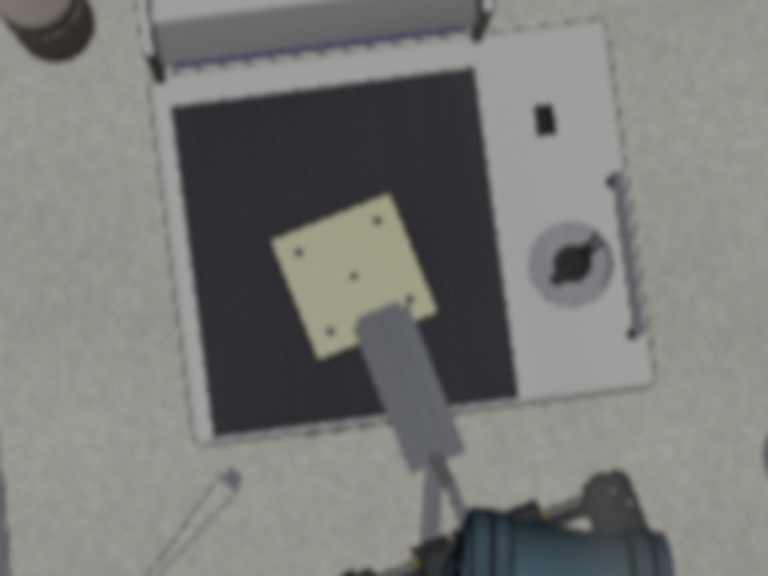

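```bash
python3 - <<'E'
from h import *
for z in (137,): print(px2w('t2',(299.1,197.5),z).round(1), px2w('t2',(180+436/3.2,100+461/3.2),z).round(1))
print(w2px('t2',(564,-85.8,137)))
g=(589.1,-71.5); a=np.radians(23.2)
for s in(-30,30):
  for t in(-30,30): print((w2px('t2',(g[0]+s*np.cos(a)-t*np.sin(a),g[1]+s*np.sin(a)+t*np.cos(a),77))-[180,100])*3.2)
print(arm.sense()['tool_pos'],arm.sense()['eef_rot'])
E
```

```text
[558.2 -90.1 137. ] [ 460.2 -128.7  137. ]
[297.15292813 194.71725252]
[407.88939993 298.21532068]
[328.50084876 329.92726808]
[376.01170072 219.17394842]
[296.74476223 250.77601872]
[ 394.70953348 -156.15820049  151.86079677] [-1.28684814e-04  9.80291160e-01  1.97558154e-01  3.84699681e-05]
```

Request:
drive_tool(commands=[[[-1.0,-0.3,0,0.3],[-1.1,-0.4,0,0.3],[0,0,-2,0],[0,0,-3,0],[0,0,-2,0]]])

```text
time_s: 6.38
tool_pos: [372.3, -164.3, 80.8]
eef_rot: [-0.0, 0.979, 0.202, -0.001]
wrist_force: [0.1, -0.2, -1.4]
gripper_width: 19.6
grasp_force: 30.0
```

Request:
drive_tool(commands=[[[0,0,0,0],[0,0,0,0]]])

```text
time_s: 6.62
tool_pos: [373.6, -164.5, 82.3]
eef_rot: [0.0, 0.979, 0.202, 0.0]
wrist_force: [-0.8, 0.8, -0.6]
gripper_width: 19.5
grasp_force: 30.0
```

```bash
python3 - <<'E'
from h import *
s=arm.sense();print(s['tool_pos'],s['eef_rot'].round(4),s['qpos'].round(2))
snap('scene','s3');snap('top','t3')
im=cv2.imread('pics/s3_raw.png'); g=w2px('s3',(560,-85,66)).round().astype(int); print(g)
A=cv2.resize(im[g[1]-45:g[1]+45,g[0]-65:g[0]+65],(800,554),interpolation=cv2.INTER_CUBIC)
im=cv2.imread('pics/t3_raw.png'); h=w2px('t3',(560,-85,66)).round().astype(int);print(h)
B=cv2.resize(im[h[1]-45:h[1]+45,h[0]-50:h[0]+50],(600,540),interpolation=cv2.INTER_CUBIC)
A=cv2.resize(A,(480,332));B=cv2.resize(B,(320,288));C=np.zeros((332,800,3),np.uint8);C[:,:480]=A;C[:288,480:]=B
cv2.imwrite('pics/v7.png',C)
E
```

```text
[ 373.57171403 -164.45258623   82.34444548] [2.000e-04 9.794e-01 2.019e-01 2.000e-04] [ 0.55  0.44 -0.29  2.24  0.26  0.49 -1.1 ]
[253 210]
[296 199]
```

View pics/v7.png

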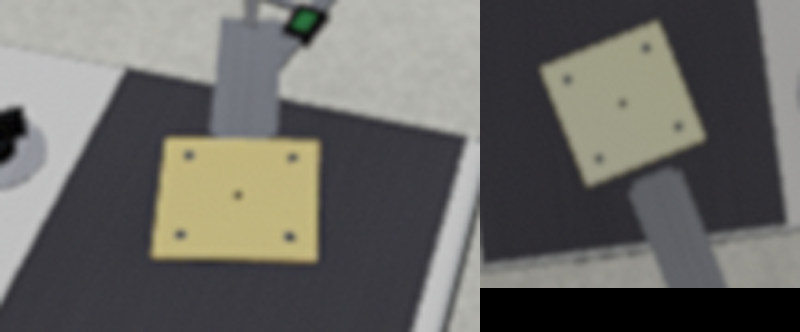

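Request:
drive_tool(commands=[[[0,0.1,-0.2,0],[1.2,0.5,0,0],[1.2,0.5,0,0],[0,0,0,0]]])

```text
time_s: 7.22
tool_pos: [399.3, -152.5, 79.9]
eef_rot: [0.0, 0.979, 0.203, 0.001]
wrist_force: [0.4, -1.0, -1.7]
gripper_width: 19.3
grasp_force: 30.0
```

Request:
drive_tool(commands=[[[0,0,0.7,0],[0.2,0.1,0.7,0],[0.2,0.1,0.7,0],[0.2,0.0,0.7,0],[0,0,0,0]]])

```text
time_s: 7.85
tool_pos: [404.1, -151.5, 108.3]
eef_rot: [0.0, 0.979, 0.202, 0.001]
wrist_force: [0.2, -0.4, -2.5]
gripper_width: 19.2
grasp_force: 30.0
```

```bash
cat >> h.py <<'E'
def comp(tag,x=580,y=-75):
    A=snap('scene','s'+tag); g=w2px('s'+tag,(x,y,70)).round().astype(int)
    B=snap('top','t'+tag); h=w2px('t'+tag,(x,y,70)).round().astype(int)
    A=cv2.resize(A[g[1]-55:g[1]+55,g[0]-60:g[0]+60],(420,385),interpolation=cv2.INTER_CUBIC)
    B=cv2.resize(B[h[1]-55:h[1]+55,h[0]-54:h[0]+54],(378,385),interpolation=cv2.INTER_CUBIC)
    cv2.imwrite('pics/v'+tag+'.png',np.hstack([A,B])); s=arm.sense(); print(s['tool_pos'],s['time_s'],s['wrist_force'])
E
python3 -c "
from h import *
comp('4')"
```

```text
[ 403.4211859  -151.34070198  107.74567036] 7.95 [ 0.88786819 -0.06811735 -1.47651998]
```

View pics/v4.png

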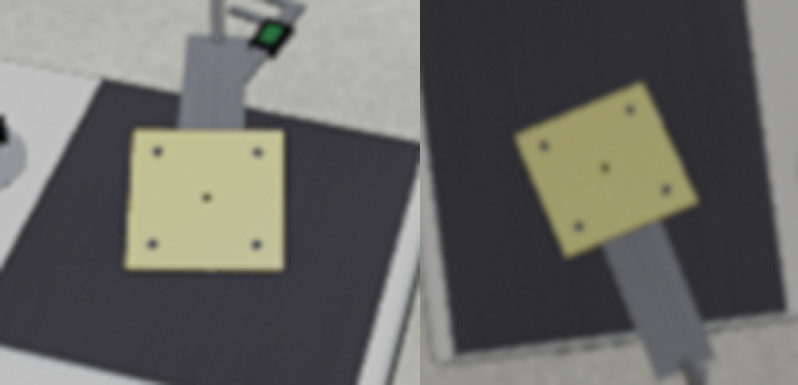

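Request:
drive_tool(commands=[[[0.5,0.2,1.0,0],[0.6,0.3,0.9,0],[0.6,0.2,0.5,0],[0.5,0.2,0.5,0],[0,0,0,0]]])

```text
time_s: 8.57
tool_pos: [426.2, -142.1, 137.1]
eef_rot: [0.0, 0.979, 0.202, 0.0]
wrist_force: [-0.1, 0.2, -1.1]
gripper_width: 19.3
grasp_force: 30.0
```

```bash
cat >> h.py <<'E'
def tan(tag):
    im=snap('top','t'+tag); b=im.astype(int)
    m=((b[:,:,2]-b[:,:,0]>18)&(b[:,:,2]>90)).astype(np.uint8); m=cv2.morphologyEx(m,cv2.MORPH_CLOSE,np.ones((5,5)))
    m[:60]=0;m[238:]=0
    cs,_=cv2.findContours(m,0,1)
    for c in cs:
        if cv2.contourArea(c)<60: continue
        W=np.array([px2w('t'+tag,p[0],70.)[:2] for p in c],np.float32); r=cv2.minAreaRect(W)
        print(np.round(r[0]),np.round(r[1]),round(r[2],1),cv2.boxPoints(r).round().tolist())
    s=arm.sense(); print(s['tool_pos'].round(1),s['time_s'],s['wrist_force'].round(1))
E
python3 -c "
from h import *
tan('5')"
```

```text
[613. -65.] [59. 95.] 24.4 [[567.0, -33.0], [606.0, -120.0], [660.0, -96.0], [620.0, -9.0]]
[ 425.6 -142.2  136.8] 8.625 [-0.9  0.8 -2.3]
```

Request:
drive_tool(commands=[[[0.9,0.4,0.5,0],[0.9,0.4,0.4,0],[0.9,0.4,0.2,0],[0.9,0.4,0.1,0],[0,0,0,0]]])

```text
time_s: 9.25
tool_pos: [462.4, -125.7, 148.8]
eef_rot: [-0.0, 0.979, 0.202, 0.0]
wrist_force: [-0.0, 0.4, -2.1]
gripper_width: 19.2
grasp_force: 30.0
```

```bash
python3 -c "
from h import *
tan('6')"
```

```text
[640. -55.] [28. 96.] 23.3 [[608.0, -17.0], [646.0, -105.0], [672.0, -93.0], [634.0, -6.0]]
[ 461.7 -126.   148.6] 9.3 [-0.6  0.4 -2.2]
```

Request:
drive_tool(commands=[[[0.6,0.3,-0.1,0],[0.6,0.2,-0.1,0],[0.6,0.3,0,0],[0.6,0.2,0,0],[0,0,0,0]]])

```text
time_s: 9.93
tool_pos: [486.1, -115.9, 146.7]
eef_rot: [-0.0, 0.979, 0.202, 0.0]
wrist_force: [0.8, -1.0, -1.1]
gripper_width: 19.4
grasp_force: 30.0
```

```bash
python3 -c "
from h import *
tan('7')"
```

```text
[683. -30.] [90. 90.] 23.7 [[624.0, -7.0], [660.0, -89.0], [742.0, -53.0], [706.0, 29.0]]
[ 485.6 -116.2  146.7] 9.975 [-0.9  0.3 -2.5]
```

```bash
python3 - <<'E'
from h import *
from scipy.ndimage import map_coordinates
g=cv2.cvtColor(cv2.imread('pics/t0_raw.png'),cv2.COLOR_BGR2GRAY).astype(float)
for z0 in (60,):
  c=np.array([608.5,-65.5]);a=np.radians(8.)
  for it in range(3):
    ux=np.array([np.cos(a),np.sin(a)]);uy=np.array([-ux[1],ux[0]])
    res={}
    for nm,d,t,half in(('+x',ux,uy,120),('-x',-ux,uy,120),('+y',uy,ux,110),('-y',-uy,ux,110)):
        rs=np.arange(half-10,half+10.1,.5);pts=[]
        for s in np.linspace(-80,80,33):
            px=np.array([w2px('t0',(*(c+d*r+t*s),z0)) for r in rs])
            v=map_coordinates(g,[px[:,1],px[:,0]],order=1); k=np.argmax(abs(np.gradient(v)));pts.append((s,rs[k]))
        pts=np.array(pts); med=np.median(pts[:,1]); pts=pts[abs(pts[:,1]-med)<5]; p=np.polyfit(pts[:,0],pts[:,1],1); res[nm]=(round(p[1],1),round(p[0],4),len(pts))
    print(c.round(1),np.degrees(a).round(2),res)
    c=c+ux*(res['+x'][0]-res['-x'][0])/2+uy*(res['+y'][0]-res['-y'][0])/2
    a+=(res['+y'][1]+res['-x'][1]-res['+x'][1]-res['-y'][1])/4
ux=np.array([np.cos(a),np.sin(a)]);uy=np.array([-ux[1],ux[0]])
snap('top','t8');im=cv2.imread('pics/t8_raw.png');b=im.astype(int)
m=((b[:,:,2]-b[:,:,0]>18)&(b[:,:,2]>90)).astype(np.uint8);m=cv2.morphologyEx(m,cv2.MORPH_CLOSE,np.ones((5,5)));m[:60]=0;m[238:]=0
cs,_=cv2.findContours(m,0,1);cc=max(cs,key=cv2.contourArea)
W=np.array([px2w('t8',p[0],65.)[:2] for p in cc],np.float32);r=cv2.minAreaRect(W);print(r)
e=np.array(r[0])-c;print('unit',e@ux,e@uy)
cv2.imwrite('pics/v8.png',cv2.resize(im[70:250,190:420],None,fx=3.3,fy=3.3,interpolation=cv2.INTER_CUBIC))
E
```

```text
[608.5 -65.5] 8.0 {'+x': (np.float64(118.5), np.float64(-0.0144), 33), '-x': (np.float64(118.5), np.float64(0.0142), 33), '+y': (np.float64(109.7), np.float64(0.0131), 33), '-y': (np.float64(108.1), np.float64(-0.012), 33)}
[608.4 -64.7] 8.77 {'+x': (np.float64(118.5), np.float64(-0.0035), 33), '-x': (np.float64(118.5), np.float64(0.0027), 33), '+y': (np.float64(109.0), np.float64(0.0025), 33), '-y': (np.float64(108.9), np.float64(0.0005), 33)}
[608.4 -64.7] 8.89 {'+x': (np.float64(118.5), np.float64(0.0006), 33), '-x': (np.float64(118.5), np.float64(0.0005), 33), '+y': (np.float64(108.9), np.float64(0.0004), 33), '-y': (np.float64(108.9), np.float64(-0.0005), 33)}
((684.016357421875, -30.15546417236328), (90.22238159179688, 90.22392272949219), 23.731718063354492)
unit 80.06187917499129 22.388555980937706
```

View pics/v8.png

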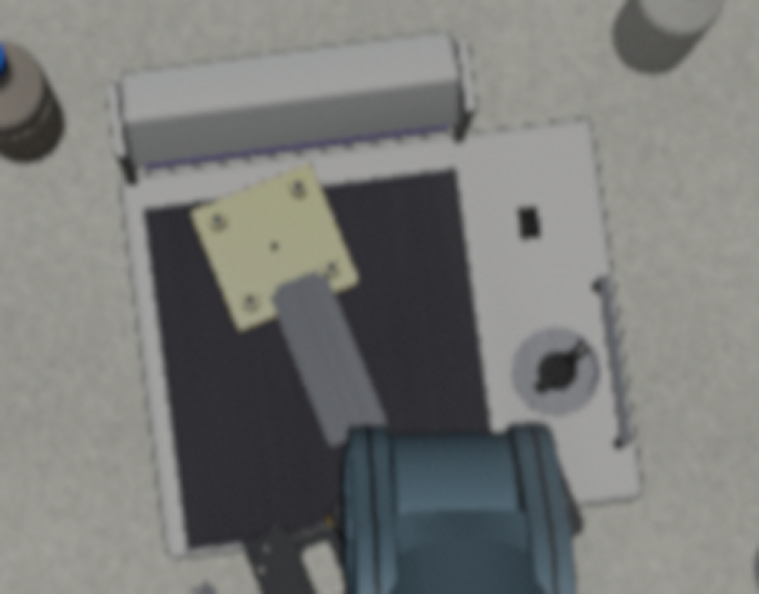

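Request:
drive_tool(commands=[[[0,2.1,0.5,-3.2],[0,4.1,0,-3.2],[0,4.1,0,-3.2],[0,4.1,0,-3.2],[0,4.1,0,-3.2]]])

```text
time_s: 10.65
tool_pos: [485.3, 69.7, 151.8]
eef_rot: [0.0, 0.998, 0.062, 0.0]
wrist_force: [0.5, -0.3, -2.2]
gripper_width: 19.5
grasp_force: 30.0
```

Request:
drive_tool(commands=[[[0,4.1,0,-3.2],[0,4.1,0,-3.2],[0.1,4.1,0,-3.2],[0.1,4.1,0,-3.0],[0,2.4,0,0]]])

```text
time_s: 11.28
tool_pos: [487.0, 259.1, 151.8]
eef_rot: [-0.0, 0.999, -0.046, -0.0]
wrist_force: [0.7, -0.3, -1.6]
gripper_width: 19.2
grasp_force: 30.0
```

Request:
drive_tool(commands=[[[0,0,0,0],[0,0,0,0]]])

```text
time_s: 11.52
tool_pos: [487.5, 255.0, 151.5]
eef_rot: [0.001, 0.999, -0.047, -0.0]
wrist_force: [0.2, -0.2, -1.6]
gripper_width: 19.3
grasp_force: 30.0
```

```bash
python3 - <<'E'
from h import *
s=arm.sense();print(s['tool_pos'],s['eef_rot'].round(4))
snap('wrist','w9');snap('top','t9')
im=cv2.imread('pics/w9_raw.png'); b=im.sum(2)
cv2.imwrite('pics/v9.png',im)
E
```

```text
[487.54209388 254.98865232 151.48033042] [ 7.000e-04  9.989e-01 -4.690e-02 -2.000e-04]
```

Request:
drive_tool(commands=[[[0,0.1,-3,0],[0,0,-3,0],[0,0,-2.5,0],[0,0,-1.5,0],[0,0,-0.6,0]]])

```text
time_s: 12.25
tool_pos: [487.5, 257.0, 45.2]
eef_rot: [0.0, 0.999, -0.047, -0.0]
wrist_force: [-0.6, -0.2, -1.6]
gripper_width: 19.4
grasp_force: 30.0
```

Request:
drive_tool(commands=[[[0,0,-0.4,0],[0,0,0,0]]])

```text
time_s: 12.5
tool_pos: [488.0, 257.8, 42.4]
eef_rot: [-0.0, 0.999, -0.046, 0.0]
wrist_force: [0.3, -1.1, -0.7]
gripper_width: 19.3
grasp_force: 30.0
```

Request:
drive_tool(commands=[[[0,0,0,0],[0,0,0,0],[0,0,4,0],[0,0,5.5,0],[0,0,5.5,0]]], jaw=6)

```text
time_s: 13.12
tool_pos: [487.3, 257.7, 193.5]
eef_rot: [-0.0, 0.999, -0.046, -0.0]
wrist_force: [0.9, -0.2, 0.4]
gripper_width: 59.9
grasp_force: 0.0
```

Request:
drive_tool(commands=[[[0.9,-3.7,0,10],[0.9,-3.7,0,10],[0.9,-3.7,0,10],[0.9,-3.7,0,10],[0.9,-3.7,0,10]]])

```text
time_s: 13.75
tool_pos: [532.8, 71.6, 192.1]
eef_rot: [0.0, 0.924, 0.383, 0.0]
wrist_force: [0.9, 0.5, -0.3]
gripper_width: 60.1
grasp_force: 0.0
```

Request:
drive_tool(commands=[[[0.9,-3.7,0,10],[0.9,-3.7,0,10],[0.9,-3.7,0,10],[0.9,-3.7,0,10],[0.9,-3.7,0,10]]])

```text
time_s: 14.38
tool_pos: [577.8, -113.5, 192.0]
eef_rot: [0.0, 0.675, 0.737, 0.0]
wrist_force: [0.7, -0.2, 0.3]
gripper_width: 60.0
grasp_force: 0.0
```

Request:
drive_tool(commands=[[[0.9,-3.7,0,10],[0.9,-3.9,0,10],[0.9,-3.9,0,10],[0,0,0,7],[0,0,0,0]]], jaw=2.2)

```text
time_s: 15.0
tool_pos: [604.4, -227.5, 191.6]
eef_rot: [-0.0, 0.41, 0.912, 0.0]
wrist_force: [-0.9, 0.1, -0.1]
gripper_width: 21.9
grasp_force: 0.0
```

```bash
python3 - <<'E'
from h import *
s=arm.sense();print(s['tool_pos'],s['eef_rot'].round(4),s['qpos'].round(2),s['gripper_width'])
a=snap('wrist','w10');t=snap('top','t10');
sp=t[140:295,120:180]; sp=cv2.resize(sp,(163,420),interpolation=cv2.INTER_CUBIC)
cv2.imwrite('pics/v10.png',np.hstack([a,sp]))
print('knob pred',w2px('w10',(603.5,-227.4,86.5)),'x+10',w2px('w10',(613.5,-227.4,86.5)),'y+10',w2px('w10',(603.5,-217.4,86.5)))
for z in(60,): 
  for d in(-60,60): print(px2w('t10',(0,0),z)[:0], w2px('t10',(442.5+d*.996,262-d*.089,70)))
E
```

```text
[ 604.37927106 -227.53048187  191.57599189] [-1.000e-04  4.101e-01  9.120e-01  3.000e-04] [ 0.76  0.69 -0.71  1.56  0.49  1.08  0.65] 21.94421008731139
knob pred [277.97662894 211.07714263] x+10 [286.66193399 218.48595483] y+10 [285.79619222 202.60798673]
[] [137.08270467 273.99889244]
[] [143.64135612 220.96554833]
```

View pics/v10.png

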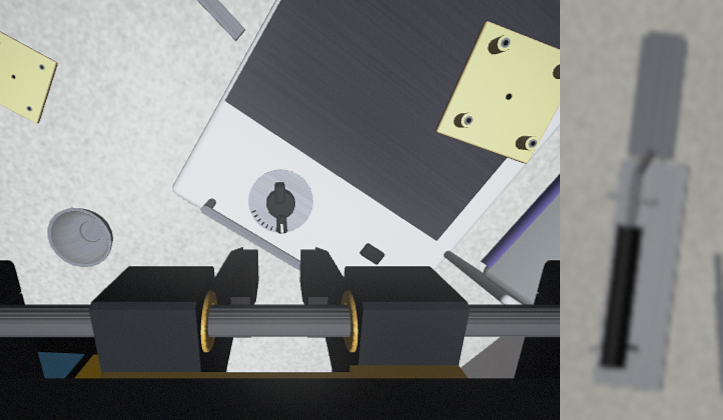

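Request:
drive_tool(commands=[[[0,0,-4,0],[0,0,-4,0],[0,0,-3,0],[0,0,-1.5,0],[0,0,0,0]]])

```text
time_s: 15.72
tool_pos: [604.4, -227.0, 69.3]
eef_rot: [-0.0, 0.41, 0.912, -0.001]
wrist_force: [-8.1, 0.7, 17.1]
gripper_width: 22.3
grasp_force: 8.0
```

Request:
drive_tool(commands=[[[0,0,0,0],[0,0,0,0],[0,0,0,0]]], jaw=0.5)

```text
time_s: 16.1
tool_pos: [606.1, -227.2, 69.9]
eef_rot: [0.002, 0.41, 0.912, -0.0]
wrist_force: [-3.7, 0.3, 15.0]
gripper_width: 8.6
grasp_force: 35.6
```

Request:
drive_tool(commands=[[[0,0,0.5,0],[0,0,0,-8],[0,0,0,-10],[0,0,0,-10],[0,0,0,-10]]])

```text
time_s: 16.73
tool_pos: [605.4, -227.1, 70.5]
eef_rot: [0.001, 0.686, 0.727, 0.001]
wrist_force: [8.6, -1.8, -19.6]
gripper_width: 8.5
grasp_force: 30.0
```

Request:
drive_tool(commands=[[[0,0,0,-10],[0,0,0,-10],[0,0,0,-8],[0,0,0,-2],[0,0,0,0]]])

```text
time_s: 17.35
tool_pos: [605.0, -227.1, 70.4]
eef_rot: [0.0, 0.85, 0.527, 0.001]
wrist_force: [7.2, -2.1, -18.4]
gripper_width: 8.5
grasp_force: 30.0
```

```bash
python3 - <<'E'
from h import *
s=arm.sense();q=s['eef_rot'];print(s['tool_pos'],2*np.degrees(np.arctan2(q[2],q[1])),s['wrist_torque'],s['wrist_force'],s['gripper_width'])
E
```

```text
[ 605.03362575 -227.05855047   70.39606524] 63.65062104169333 [-0.49368227 -1.56835708 -0.02076353] [  7.23309393  -2.13113103 -18.40142214] 8.518229196934767
```

Request:
drive_tool(commands=[[[0,0,0,-2.5],[0,0,0,-2.5],[0,0,0,0]]])

```text
time_s: 17.73
tool_pos: [605.0, -227.0, 70.4]
eef_rot: [0.0, 0.872, 0.49, 0.0]
wrist_force: [7.0, -3.4, -16.9]
gripper_width: 8.9
grasp_force: 30.2
```

```bash
python3 - <<'E'
from h import *
s=arm.sense();q=s['eef_rot'];print(s['tool_pos'],2*np.degrees(np.arctan2(q[2],q[1])),s['wrist_torque'],s['wrist_force'],s['gripper_width'])
E
```

```text
[ 604.98298714 -227.00598161   70.42484376] 58.71114923121793 [-0.56182283 -1.46496003  0.39188358] [  6.99794475  -3.42451047 -16.93308118] 8.898506214929762
```

Request:
drive_tool(commands=[[[0,0,0,0],[0,0,0,0],[0,0,3,0],[0,0,5,0],[0,0,5,0]]], jaw=2.2)

```text
time_s: 18.35
tool_pos: [604.4, -226.9, 203.7]
eef_rot: [-0.0, 0.872, 0.49, 0.0]
wrist_force: [-0.5, -0.2, 0.1]
gripper_width: 21.9
grasp_force: 0.0
```

Request:
drive_tool(commands=[[[-3,-3,1,0],[-3,-3,0,0],[0,0,0,0]]])

```text
time_s: 18.73
tool_pos: [541.8, -291.0, 212.5]
eef_rot: [0.001, 0.873, 0.487, -0.001]
wrist_force: [0.1, 0.3, -0.3]
gripper_width: 22.0
grasp_force: 0.0
```

```bash
python3 - <<'E'
from h import *
s=arm.sense();print(s['tool_pos'],s['gripper_width'],s['wrist_force'].round(1))
snap('wrist','w11');snap('top','t11')
im=cv2.imread('pics/w11_raw.png').sum(2); P=[]
for v in range(420):
  for u in range(560):
    if im[v,u]<180:
      w=px2w('w11',(u,v),86.5)
      if np.hypot(w[0]-604,w[1]+227)<27: P.append(w[:2])
P=np.array(P);print(len(P));
if len(P)>10:
  m=P.mean(0);e,V=np.linalg.eigh(np.cov((P-m).T));d=V[:,1];print(m,np.degrees(np.arctan2(d[1],d[0])),np.sqrt(e))
tan('12')
# spatula handle dark pixels in top
def hd(f):
  g=cv2.imread(f'pics/{f}_raw.png').sum(2);Q=[(u,v) for v in range(215,285) for u in range(125,155) if g[v,u]<120]
  W=np.array([px2w(f,q,70)[:2] for q in Q]);m=W.mean(0);e,V=np.linalg.eigh(np.cov((W-m).T));d=V[:,1];return m.round(1),np.degrees(np.arctan(d[1]/d[0])).round(1),len(W)
print(hd('t0'),hd('t11'))
E
```

```text
[ 541.82585267 -291.04452762  212.48064842] 21.968439902028763 [ 0.1  0.3 -0.3]
388
[ 603.63354881 -224.8568094 ] 59.50676642116097 [ 5.5173198  11.73827641]
[683. -30.] [90. 91.] 23.7 [[623.0, -7.0], [660.0, -90.0], [742.0, -54.0], [706.0, 29.0]]
[ 545.3 -286.   212.2] 18.875 [-0.6  0.2  0.5]
(array([438.3, 257.9]), np.float64(-5.2), 386) (array([437.8, 257.9]), np.float64(-5.3), 372)
```

Knob bar is at 59.5° (the stop is at about 60.8°). The spatula is back within 1 mm of its start, and the guide is flat and unmoved, so I'm handing in.

```bash
python3 -c "
from plant import arm
print(arm.finish_job())"
```

```text
the job is handed in; nothing more can be done
None
```

The job is handed in at about 19 s; the hand-in gave no verdict. By my last measurements the guide lies flat with its sleeves up, 80 mm in x and 22 mm in y from the plate's centre, so only about 5 mm inside the x limit. The spatula is back in its rest within 1 mm, the timer knob is at its stop, and I did not measure the bystanders again.

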